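Load a fork tube into the saw guide and clamp it

ROBOT

A 6-joint arm with a two-finger parallel gripper is mounted at the origin on the work surface. World frame = base frame: x ahead of the robot, y to its left, z up, the work surface at z = 0. Lengths are in m, angles in degrees, forces in N, time in s.
With the tool pointing down it reaches from about 0.3 to 0.75 m from the base axis. Payload 8.5 kg.
Tool frame: the origin (TCP) lies on the centre line of the jaws, within the pads' length; the fingertips stand 19 mm ahead of it and the grasp point (between the pads) is the TCP (env.tcp_to_tips is the z of the fingertips in the tool frame, in m); z points along the fingers, y is the line along which they close (so a half turn about z gives the same grasp; the last joint's range is limited). The gripper opens to 85 mm and grips with 20 to 120 N. Pads are 22 mm wide; open, the fingers measure 114 mm over their backs; the gripper's body (76 mm by 85 mm) begins 54 mm behind the grasp point. The pads swing forward as they close: fully open they stand 13 mm farther back than shut.
Start: joints at [-79.372, 21.807, 74.336, -0, 83.858, -12.336], TCP at [0.215, -0.506, 0.25] pointing down, gripper open.
Joint ranges: [-178.18, 178.18], [-50.72, 133.34], [12.68, 142.11], [-81.47, 261.47], [9.98, 163.14], [-165.26, 165.26]. Speed limits (degrees/s): [136.94, 136.94, 180, 180, 180, 180].

INTERFACE

Orientations are given as a 3x3 rotation matrix whose columns are the frame's x, y, z axes.
In Python, from rig import env gives the robot as it stands.
- The arm moves only by the tool servo_tool, never from a script. Its argument "steps" is a list of rows, each an object of numbers: "tx", "ty", "tz": the shift along the world's x, y, z in cm; "yaw": the turn about the world's z in degrees; "claw": the finger opening in cm, from 0 to 8.54. In form: [{"tx": .., "ty": .., "tz": .., "yaw": .., "claw": ..}, ...]. A call has 1 to 20 rows; each row shifts and turns the commanded pose from where the row before left it; what a row does not reach is not made up. A row lasts 1/10 s, in which the tool goes at most 50 mm and 8.59 degrees, less where a joint would pass 70% of its speed; a pose out of reach is approached as far as the arm can. A call with a gripper value outside its range is refused whole. The fingers move at their own pace and stop on an object; "newtons" is the grip in N (left out, the last holds). Time passes only in rows, so rows that do not move let the fingers close. It gives the time, the measured TCP pose, the force, the opening and the grip force at its end, in the units of the state.
- env.observe(): the state, without advancing time (a new reading comes with each control period).
- env.get_image(name): name is "side" or "top" or "wrist"; returns (picture, depth): 400x640x3 uint8, red, green, blue; 400x640 float32, m along the optical axis (not along the pixel's ray), 0 where there is no reading.
- env.camera_model(name): a dict with "fovy" (degrees; the focal length in pixels is half the picture's height over the tangent of half this angle, whatever the lens; pixels are square), "cx", "cy" (the principal point, pixels), "dist_coeffs" ([k1, k2, p1, p2, k3] as OpenCV has them; the pictures are not rectified), "T" (4x4, takes a point from camera to world coordinates). Camera axes: x right, y down, z forward; pixel columns grow to the right and rows downward; lengths in m; the calibration is good to about 2 mm. A picture is of the moment at which its call begins: read the wrist's pose just before it. camera_model takes no time and is no camera call; for the wrist camera it gives the pose at the moment of the call.
- env.close_job(): hands the job in; it is judged then, once.
The state is a dict: "time_s": time; "q": joint angles; "qvel": joint speeds; "joint_efforts": joint torques, N m; "position": TCP position; "tool_rot": TCP orientation; "ft_force": force on the tool from outside, world axes, zero at the start; "wrist_torque": the same for the moment, N m; "grip_width": finger opening in m; "gripper_force": force on a finger pad.
Only numpy, scipy, OpenCV 4.12 (cv2) and the standard library are available. Lean on these libraries where they do the work, as an engineer would, in place of code of your own. Each camera call takes 0.05 s, during which the arm holds its last target. There are 200 camera calls.

TASK

Get the bare aluminium fork tube ready for sawing: take it from its wooden cradle and feed it endwise, straight, through the blue saw guide from the flared steel mouth until it butts against the yellow end stop. Then tighten the guide's clamp by turning the red T-handle clockwise until its slip clutch gives and the handle slips on round while the clamp screw stays tight, and let go, leaving the tube against the stop and the other things on the bench where they are.

Things in the scene. Friction and masses are not known exactly. Their poses are not given: they have to be found in the camera images.
- tube: Plain aluminium tube, 200 mm long, 28.6 mm diameter, about 100 g, ends alike, edges rounded 1.5 mm (solid to the touch; black end discs). Origin at its middle on its axis; x runs along it; either end may go first. It starts loose in the cradle's V notches, axis 42 mm above the bench; lift it straight up.
- cradle: Wooden rest, fixed. Origin on the bench under its middle; x along the resting tube, whose middle lies over it within 6 mm. Base 72 (x) by 80 (y) by 10 mm; V cheeks 12 mm thick at x = -30 and +30 mm, 64 mm wide, under 45 mm high. The tube can be gripped between the cheeks (48 mm apart) or at either end, which stick out some 60 mm.
- guide: Blue saw guide, fixed. Origin on the bench; x = feed direction (level), z up. Eight-sided sleeve, 31.6 mm across flats inside, 44 mm outside, x = -35 to 45 mm, axis at y = 0, z = 75 mm, top open at x = 0 to 30 mm for the jaw. A bridge there, 80 mm wide, rises to z = 125 mm. Base plate 90 mm wide, 12 mm high, x = -45 to 100 mm. A fully fed tube has its middle at x = -15 mm.
- guide_mouth (a point): Centre of the steel flare's mouth, on the bore axis at x = -47 mm, z = 75 mm of the guide; axes as the guide's. The flare narrows from 43.6 mm to 31.6 mm across flats in 12 mm. A fully fed tube sticks out 68 mm here; let go, it rests on the sleeve's floor, about 1.5 mm below the bore axis.
- stop_face (a point): Point on the bore axis on the yellow end stop's face, at x = +85 mm, z = 75 mm of the guide. The tube's leading end must touch this face.
- jaw: Brass clamp jaw, 24 by 18 by 14 mm, at x = 15 mm of the guide; origin at the centre of its underside. The screw drives it straight down, 6 mm per radian. At screw 0 its underside is 17.5 mm above the bore axis; it meets a tube lying on the sleeve's floor after about 4.7 mm.
- screw (a joint): Clamp screw: steel disc with a white mark under the T-handle, rad, clockwise from above positive, starts at 0 to 0.2. It turns with the handle (friction 0.06 N m), stops at about 0.8 rad when the jaw presses the tube, and stays where it is left.
- clutch (a joint): Turn of the T-handle past the screw, rad, clockwise from above positive: 0 at the start and while the screw turns along. Once the jaw is tight the clutch slips at 0.14 N m and this grows; over 0.15 counts as slipped. Some 0.9 to 1.2 rad of handle turn are needed in all.
- handle_grip (a point): Middle of the red T-handle's bar, on its vertical turning axis, at x = 15 mm, y = 0, z = 157 mm of the guide. The bar is 58 mm long (this frame's x), 16 mm wide (y), 26 mm high, its top 13 mm above this point; under it a black hub and the steel disc. It turns in place, neither rising nor sinking.
- lube: Bystander: green bottle of chain lube with red cap, 48 mm diameter, 150 mm tall, origin under its foot.
- grease: Bystander: blue grease jar with white lid, 76 mm diameter, 70 mm tall, origin under its foot.
- spanner: Bystander: steel spanner, 180 mm, lying on the bench.
- driver: Bystander: screwdriver, 190 mm, lying on the bench.
- hacksaw: Bystander: red hacksaw, about 320 mm, lying on the bench.
- cog: Bystander: dark steel sprocket cluster, 98 mm diameter, 13 mm high, lying flat.
- partsbox: Bystander: small cardboard box, 90 by 120 by 50 mm.
Things that resemble listed ones, but are neither listed nor needed, are in the scene too. Several things have the shape of the tube; the one meant has the colours described above.

How it is judged (in metres and radians):
On the way, in this order (a step that is already met when the one before it is completed fails the run):
1. the tube has been started into the guide from its mouth, in line with it (y of tube in the frame of guide between -0.005 and 0.005 m and z of tube in the frame of guide between 0.07 and 0.08 m and angle between the x axis of tube and the x axis of guide, either way round below 0.07 rad and x of tube in the frame of guide between -0.125 and -0.04 m), for 0.05 s.
2. the tube is fed fully home against the stop, the clutch not yet slipped (y of tube in the frame of guide between -0.005 and 0.005 m and z of tube in the frame of guide between 0.07 and 0.08 m and angle between the x axis of tube and the x axis of guide, either way round below 0.07 rad and x of tube in the frame of guide between -0.019 and -0.009 m and value of joint clutch below 0.1 rad), for 0.2 s.
3. the T-handle has been turned until its clutch slipped, with the jaw pressing the tube (y of tube in the frame of guide between -0.005 and 0.005 m and z of tube in the frame of guide between 0.07 and 0.08 m and angle between the x axis of tube and the x axis of guide, either way round below 0.07 rad and x of tube in the frame of guide between -0.019 and -0.009 m and value of joint clutch above 0.15 rad and contact force between jaw and tube above 3 N), for 0.1 s.
At the end, for the whole second after the job is handed in: The tube lies still in the guide, in line with it (within 0.07 rad and 5 mm of the bore axis), its leading end within 4 mm of the stop's face; the jaw presses on it with more than 3 N, and the T-handle's clutch has slipped by more than 0.15 rad (all of step 3 and linear speed of tube below 0.02 m/s); the robot touches nothing.
It fails at once if a bystander on the bench is moved by more than 25 mm (distance of any of lube, grease, spanner, driver, hacksaw, cog, partsbox from where it was at the start of the episode above 0.025 m).
It also fails if it takes over 54 s, if anything falls off the work surface, if the arm or the gripper's body presses on something with over 40 N, if the wrist force passes 120 N, or if a joint passes its speed limit or range.

## Working session

There is one attempt and no reset: what is moved stays moved. The work goes in short steps, Python scripts to look and compute and a tool call to move; the robot and the scene stay as the last step left them, time stands still between calls to the robot, and variables do not carry over. Pictures are saved under pics/ and viewed, at most 10 in all, crops included, and the job is handed in when it is done.

Besides the shell and the picture viewer there is one more tool, called after "Request:" in YAML: its name, and indented under it one key for each argument. servo_tool: Moves the arm, as the interface text tells. Its arguments: {"type":"object","properties":{"steps":{"type":"array"},"newtons":{"type":"number"}},"required":["steps"]}

```bash
ls; mkdir -p pics; cat > h.py <<'E'
import numpy as np, cv2
from rig import env
def K(m):
    f=200/np.tan(np.radians(m["fovy"])/2); return np.array([[f,0,m["cx"]],[0,f,m["cy"]],[0,0,1.]])
def cloud(n):
    m=env.camera_model(n); im,d=env.get_image(n)
    v,u=np.mgrid[0:400,0:640]
    p=cv2.undistortPoints(np.stack([u,v],-1).reshape(-1,1,2).astype(np.float64),K(m),np.array(m["dist_coeffs"])).reshape(400,640,2)
    P=np.dstack([p*d[...,None],d]); W=P@m["T"][:3,:3].T+m["T"][:3,3]; W[d==0]=np.nan
    return im,W
def save(n,im): cv2.imwrite(n,im[...,::-1])
E
python3 - <<'E'
from h import *
for n in("top","side"):
    im,W=cloud(n); save(f"pics/{n}0.png",im); np.savez(f"{n}0.npz",im=im,W=W)
    m=env.camera_model(n);print(n,m["T"][:3,3],m["fovy"])
s=env.observe();print(s["time_s"],s["position"],s["tool_rot"])
E
```

```text
pics
top [0.45868298 0.01503843 1.1938344 ] 53.111993140478596
side [ 0.13023712 -1.07712666  0.81068515] 49.38700114404418
0.1 [ 0.21454107 -0.50617985  0.24977152] [[ 9.20772508e-01  3.90099899e-01 -2.40423580e-04]
 [ 3.90099864e-01 -9.20771616e-01  1.31425868e-03]
 [ 2.91316969e-04 -1.30392246e-03 -9.99999107e-01]]
```

View pics/top0.png

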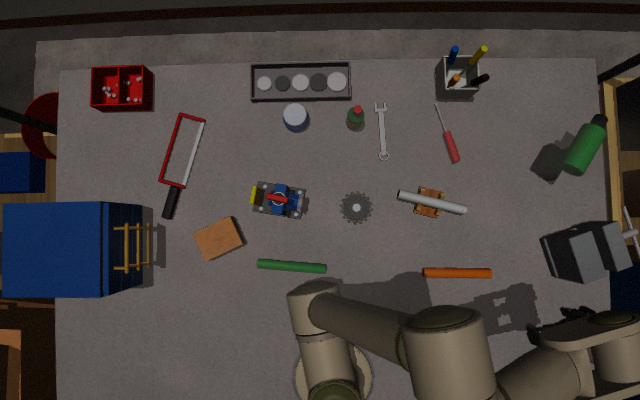

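View pics/side0.png

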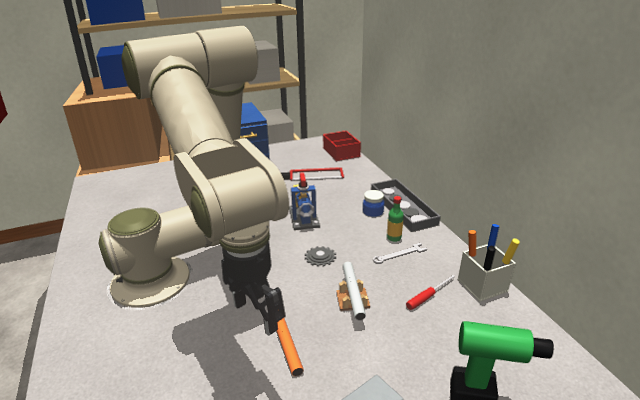

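The tube could be confused with three things in the top view: the silver tube in the wooden cradle (432,201), the green tube (291,266) and the orange tube (457,272). By the description it's the silver one. The guide is at (279,199), with its yellow stop on the left at (254,195). I'll check both in one close crop and measure them.

```bash
python3 - <<'E'
from h import *
z=np.load("top0.npz");im,W=z["im"],z["W"]
c=cv2.resize(im[165:235,235:480],None,fx=3.2,fy=3.2,interpolation=cv2.INTER_CUBIC);save("pics/crop.png",c)
hsv=cv2.cvtColor(im,cv2.COLOR_RGB2HSV)
def region(a,b,c,d):
    m=np.zeros((400,640),bool);m[b:d,a:c]=1;return m
def line(P):
    c=P.mean(0);u,s,v=np.linalg.svd(P-c);return c,v[0],(P-c)@v[0]
# tube
t=region(385,180,480,225)&(W[...,2]>0.045)&(hsv[...,1]<60)
P=W[t];c,d,s=line(P[:,:2]);print("tube",len(P),c,d,np.degrees(np.arctan2(d[1],d[0])),s.min(),s.max(),"mid",c+d*(s.min()+s.max())/2,"top z",np.percentile(P[:,2],[50,90,98]))
# red bar
r=region(235,170,320,230)&(hsv[...,1]>140)&((hsv[...,0]<8)|(hsv[...,0]>172))&(W[...,2]>.14)
P=W[r];c,d,s=line(P[:,:2]);print("bar",len(P),c,d,np.degrees(np.arctan2(d[1],d[0])),s.min(),s.max(),"mid",c+d*(s.min()+s.max())/2,np.median(P[:,2]),cv2.minAreaRect((P[:,:2]*1000).astype(np.float32)))
y=region(235,170,320,230)&(hsv[...,1]>140)&(abs(hsv[...,0].astype(int)-27)<7)
P=W[y];print("yellow",len(P),P.mean(0),P.min(0),P.max(0),cv2.minAreaRect((P[:,:2]*1000).astype(np.float32)))
b=region(235,170,325,232)&(W[...,2]>0.006)&(W[...,2]<.02)
P=W[b];print("base",cv2.minAreaRect((P[:,:2]*1000).astype(np.float32)))
b=region(235,170,325,232)&(W[...,2]>0.115)&(W[...,2]<.13)
P=W[b];print("bridge",cv2.minAreaRect((P[:,:2]*1000).astype(np.float32)))
b=region(235,170,325,232)&(W[...,2]>0.085)&(W[...,2]<.105)
P=W[b];print("sleeve",len(P),cv2.minAreaRect((P[:,:2]*1000).astype(np.float32)),P.min(0),P.max(0))
for n,u,v in [("cog",356,207),("box",219,237),("grease",295,115),("lube",356,110),("saw",185,150),("green",291,266)]:print(n,W[v,u])
E
```

```text
tube 651 [ 0.50595424 -0.29349463] [0.25690323 0.96643713] 75.11361044083785 -0.10211147444101039 0.0996840181124169 mid [ 0.50564243 -0.29466762] top z [0.05394734 0.05756422 0.05974029]
bar 139 [0.51974279 0.13635701] [-0.24274441 -0.97009028] -104.04857433189522 -0.029125818799082197 0.027434984744717873 mid [0.51994801 0.13717714] 0.16971658156432956 ((520.5986938476562, 137.04986572265625), (56.5436897277832, 17.145145416259766), 75.05848693847656)
yellow 91 [0.53332981 0.21145676 0.08748417] [ 0.44695155  0.20289385 -0.00389886] [0.56602013 0.27304897 0.10077924] ((500.32830810546875, 232.51666259765625), (29.899822235107422, 130.66676330566406), 65.6771011352539)
base ((520.4046630859375, 149.66209411621094), (173.0012969970703, 263.7991638183594), 1.2835497856140137)
bridge ((519.9266967773438, 138.80093383789062), (33.10569763183594, 79.64917755126953), 77.28904724121094)
sleeve 372 ((521.5181884765625, 147.66683959960938), (144.51239013671875, 78.49368286132812), 79.1922836303711) [0.47848299 0.07316995 0.08501143] [0.55735288 0.22184257 0.10328031]
cog [ 0.49642414 -0.07891035  0.01141485]
box [0.41663729 0.31845043 0.04987265]
grease [0.76123461 0.09335542 0.06777849]
lube [ 0.74941876 -0.07445031  0.14893792]
saw [0.67975594 0.4342989  0.00258625]
green [0.32825239 0.11474061 0.02641943]
```

View pics/crop.png

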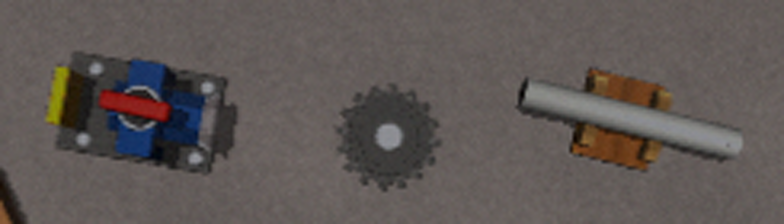

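The crop shows the bare silver tube in the wooden cradle, with its left end at crop (525,95) and right end at (740,143). The guide's steel mouth is on its right at (212,125), so the feed direction is to the left (world +y). I'll take the wrist camera over the guide first to get its axis precisely.

```bash
python3 - <<'E'
from h import *
m=env.camera_model("wrist");s=env.observe()
R=s["tool_rot"];print(m["fovy"],np.round(R.T@(m["T"][:3,3]-s["position"]),3),np.round(R.T@m["T"][:3,:3],3))
E
```

```text
64.80181075729193 [ 0.077 -0.    -0.124] [[ 0.001 -0.954 -0.3  ]
 [ 1.     0.001 -0.   ]
 [ 0.    -0.3    0.954]]
```

Request:
servo_tool:
  steps:
    - {"tx": 2.1, "ty": 4, "tz": 0.7, "yaw": 4}
    - {"tx": 2.1, "ty": 4, "tz": 0.7, "yaw": 4}
    - {"tx": 2.1, "ty": 4, "tz": 0.7, "yaw": 4}
    - {"tx": 2.1, "ty": 4, "tz": 0.7, "yaw": 4}
    - {"tx": 2.1, "ty": 4, "tz": 0.7, "yaw": 4}
    - {"tx": 2.1, "ty": 4, "tz": 0.7, "yaw": 4}
    - {"tx": 2.1, "ty": 4, "tz": 0.7, "yaw": 4}
    - {"tx": 2.1, "ty": 4, "tz": 0.7, "yaw": 4}
    - {"tx": 2.1, "ty": 4, "tz": 0.7, "yaw": 4}
    - {"tx": 2.1, "ty": 4, "tz": 0.7, "yaw": 4}
    - {"tx": 2.1, "ty": 4, "yaw": 4}
    - {"tx": 2.1, "ty": 4, "yaw": 4}
    - {"tx": 2.1, "ty": 4, "yaw": 4}
    - {"tx": 1.2, "ty": 4}

```text
invalid input at $.steps[0]: expected keys tx, ty, tz, yaw, claw
```

Request:
servo_tool:
  steps:
    - {"tx": 2.2, "ty": 4.2, "tz": 0.5, "yaw": 4, "claw": 8.5}
    - {"tx": 2.2, "ty": 4.2, "tz": 0.5, "yaw": 4, "claw": 8.5}
    - {"tx": 2.2, "ty": 4.2, "tz": 0.5, "yaw": 4, "claw": 8.5}
    - {"tx": 2.2, "ty": 4.2, "tz": 0.5, "yaw": 4, "claw": 8.5}
    - {"tx": 2.2, "ty": 4.2, "tz": 0.5, "yaw": 4, "claw": 8.5}
    - {"tx": 2.2, "ty": 4.2, "tz": 0.5, "yaw": 4, "claw": 8.5}
    - {"tx": 2.2, "ty": 4.2, "tz": 0.5, "yaw": 4, "claw": 8.5}
    - {"tx": 2.2, "ty": 4.2, "tz": 0.5, "yaw": 4, "claw": 8.5}
    - {"tx": 2.2, "ty": 4.2, "tz": 0.5, "yaw": 4, "claw": 8.5}
    - {"tx": 2.2, "ty": 4.2, "tz": 0.5, "yaw": 4, "claw": 8.5}
    - {"tx": 2.2, "ty": 4.2, "tz": 0.5, "yaw": 4, "claw": 8.5}
    - {"tx": 2.2, "ty": 4.2, "tz": 0.5, "yaw": 4, "claw": 8.5}
    - {"tx": 2.2, "ty": 4.2, "tz": 0, "yaw": 4, "claw": 8.5}
    - {"tx": 0, "ty": 4.2, "tz": 0, "yaw": 0, "claw": 8.5}
    - {"tx": 0, "ty": 0, "tz": 0, "yaw": 0, "claw": 8.5}
    - {"tx": 0, "ty": 0, "tz": 0, "yaw": 0, "claw": 8.5}

```text
time_s: 1.7
position: [0.5004, 0.0821, 0.31]
tool_rot: [[0.258, 0.966, -0.001], [0.966, -0.258, -0.0], [-0.0, -0.001, -1.0]]
ft_force: [-0.5, -0.4, -0.3]
grip_width: 0.0852
gripper_force: 0.0
```

```bash
python3 - <<'E'
from h import *
im,W=cloud("wrist");save("pics/w1.png",im);np.savez("w1.npz",im=im,W=W)
s=env.observe();print(s["time_s"],s["position"],s["qvel"],s["q"])
E
```

```text
1.75 [0.50043828 0.08127633 0.31007681] [-1.53649676 -0.28132613  0.04584432 -0.0098369   0.04161884  0.04724706] [-4.16621882e+00  1.52842760e+01  7.41654064e+01 -1.95828357e-02
  9.05853956e+01  1.08597554e+01]
```

View pics/w1.png

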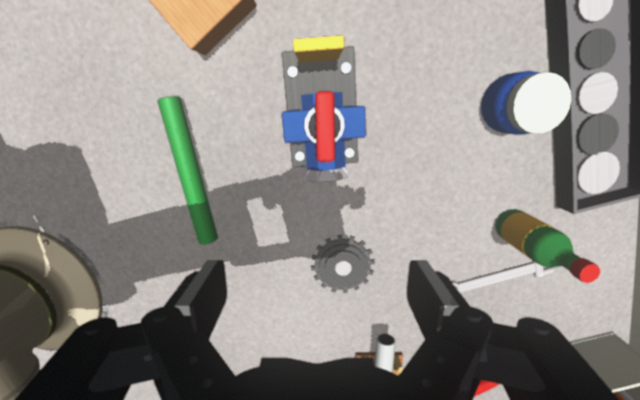

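The wrist picture shows the guide at centre (325,125), the yellow stop at (319,44), the flare mouth at (325,172) and the cog at (343,265). Next I'll measure the guide axis from it.

```bash
cat > g.py <<'E'
from h import *
def meas(im,W):
    hsv=cv2.cvtColor(im,cv2.COLOR_RGB2HSV).astype(int);H,S,V=[hsv[...,i] for i in range(3)]
    reg=np.zeros((400,640),bool);reg[25:190,265:380]=1
    def rect(n,m):
        m=cv2.morphologyEx(m.astype(np.uint8),cv2.MORPH_OPEN,np.ones((2,2)))>0
        P=W[m];P=P[~np.isnan(P[:,0])];r=cv2.minAreaRect((P[:,:2]*1000).astype(np.float32));c=P[:,:2].mean(0)
        u,s,v=np.linalg.svd(P[:,:2]-c);print(n,len(P),"rect",np.round(r[0],1),np.round(r[1],1),round(r[2],1),"pca",round(np.degrees(np.arctan2(v[0][1],v[0][0]))%180,2),"mean",np.round(c*1000,1),"z",np.round(np.median(P[:,2])*1000,1))
        return P
    Z=W[...,2]
    rect("bar",reg&(S>140)&((H<8)|(H>172))&(Z>.16))
    rect("bridge",reg&(Z>.118)&(Z<.13)&(H>100)&(H<125)&(S>120))
    rect("yellow",reg&(S>120)&(abs(H-27)<8)&(Z>.085))
    rect("base",reg&(Z>.007)&(Z<.017))
    rect("sleeve",reg&(Z>.090)&(Z<.103)&(H>100)&(H<125)&(S>120))
E
python3 - <<'E'
from g import *
z=np.load("w1.npz");meas(z["im"],z["W"])
E
```

```text
bar 1233 rect [522.4 130.9] [68.7 18.7] 80.9 pca 77.32 mean [523.2 137.6] z 169.0
bridge 1307 rect [528.3 129.6] [41.5 97.3] 78.8 pca 169.33 mean [523.1 137.1] z 124.8
yellow 638 rect [541.4 210.7] [13.7 56.9] 83.4 pca 169.57 mean [537.5 210.8] z 96.9
base 3723 rect [526.6 147.7] [146.4  92. ] 79.3 pca 77.08 mean [529.4 169.9] z 12.1
sleeve 419 rect [521.5 126.6] [78.4 32.6] 78.1 pca 87.69 mean [516.7 113. ] z 94.5
```

```bash
python3 - <<'E'
from g import *
im,W=cloud("wrist")
s=env.observe();print(s["time_s"],s["position"],s["qvel"][0])
meas(im,W)
E
```

```text
1.8 [0.50048557 0.08072954 0.31017169] -0.870808274556758
bar 1243 rect [523.2 130.7] [68.7 18.8] 75.7 pca 76.31 mean [523.3 138.1] z 169.0
bridge 1303 rect [530.  129.4] [40.8 94.2] 78.8 pca 168.88 mean [523.1 136.9] z 124.8
yellow 646 rect [540.9 210.6] [12.  55.4] 81.3 pca 169.33 mean [537.5 210.8] z 96.8
base 3704 rect [526.4 147.4] [145.9  91.9] 79.1 pca 77.16 mean [529.3 169.7] z 12.0
sleeve 451 rect [521.4 126.7] [78.8 32. ] 79.6 pca 86.54 mean [516.6 114. ] z 94.5
```

Request:
servo_tool:
  steps:
    - {"tx": 0, "ty": -4.5, "tz": 0, "yaw": 0, "claw": 8.5}
    - {"tx": 0, "ty": -4.5, "tz": 0, "yaw": 0, "claw": 8.5}
    - {"tx": 0, "ty": -4.5, "tz": 0, "yaw": 0, "claw": 8.5}
    - {"tx": -0.2, "ty": -4.5, "tz": -1, "yaw": 0, "claw": 8.5}
    - {"tx": -0.2, "ty": -4.5, "tz": -1.5, "yaw": 0, "claw": 8.5}
    - {"tx": -0.2, "ty": -4.5, "tz": -1.5, "yaw": 0, "claw": 8.5}
    - {"tx": -0.2, "ty": -4.5, "tz": -1.5, "yaw": 0, "claw": 8.5}
    - {"tx": -0.2, "ty": -4.5, "tz": -1.5, "yaw": 0, "claw": 8.5}
    - {"tx": -0.2, "ty": -4.5, "tz": -1.5, "yaw": 0, "claw": 8.5}
    - {"tx": 0, "ty": -3.6, "tz": -1.5, "yaw": 0, "claw": 8.5}
    - {"tx": 0, "ty": 0, "tz": 0, "yaw": 0, "claw": 8.5}
    - {"tx": 0, "ty": 0, "tz": 0, "yaw": 0, "claw": 8.5}
    - {"tx": 0, "ty": 0, "tz": 0, "yaw": 0, "claw": 8.5}

```text
time_s: 3.1
position: [0.4883, -0.3592, 0.211]
tool_rot: [[0.26, 0.966, 0.001], [0.966, -0.26, -0.0], [-0.0, 0.001, -1.0]]
ft_force: [0.0, 0.6, 0.3]
grip_width: 0.0852
gripper_force: 0.0
```

```bash
cat > t.py <<'E'
from h import *
def tube(im,W,zc,zr=.013,path=None):
    hsv=cv2.cvtColor(im,cv2.COLOR_RGB2HSV).astype(int)
    m=(hsv[...,1]<70)&(hsv[...,2]>60)&(abs(W[...,2]-zc-.010)<zr-.004)
    n,l,st,ce=cv2.connectedComponentsWithStats(m.astype(np.uint8))
    i=1+st[1:,4].argmax();P=W[l==i];c=P.mean(0);u,s,v=np.linalg.svd(P-c);d=v[0]*np.sign(v[0][1])
    t=(P-c)@d
    a,b=np.percentile(t,[.3,99.7])
    q=np.percentile(P[:,2],98)
    print("tube",len(P),st[i],"dir",np.round(d,4),"yaw",round(np.degrees(np.arctan2(d[1],d[0])),2),"pitch",round(np.degrees(np.arcsin(d[2])),2),"mean",np.round(c*1000,1),"len",round((b-a)*1000,1),"mid",np.round((c+d*(a+b)/2)*1000,1),"zaxis",round(q*1000-14.3,1))
    return l==i,P
E
python3 - <<'E'
from t import *
im,W=cloud("wrist")
s=env.observe();print(s["time_s"],s["position"],s["tool_rot"][:,0])
m,P=tube(im,W,.042)
im=im.copy();im[m]=[255,0,255];save("pics/w2.png",im)
E
```

```text
3.15 [ 0.48849097 -0.35891347  0.21122452] [ 2.59155579e-01  9.65835448e-01 -5.23240825e-04]
tube 6994 [ 303    0   35  226 6994] dir [2.545e-01 9.671e-01 2.000e-04] yaw 75.25 pitch 0.01 mean [ 510.1 -290.5   53.3] len 188.0 mid [ 507.9 -298.9   53.3] zaxis 42.6
```

View pics/w2.png

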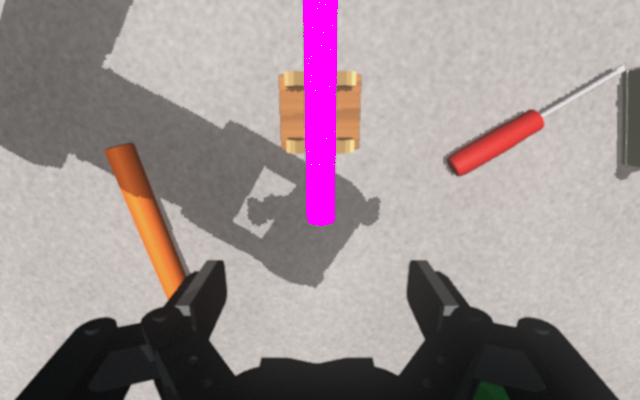

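The picture shows the tube masked from its trailing end at (320,222), running up over the cradle at (320,110), and clear of both fingers. It agrees with the expected 42 mm axis height. Descending to grip 68 mm behind its middle.

Request:
servo_tool:
  newtons: 70
  steps:
    - {"tx": 0.36, "ty": 0, "tz": -4, "yaw": 0.3, "claw": 8.5}
    - {"tx": 0, "ty": 0, "tz": -4, "yaw": 0, "claw": 8.5}
    - {"tx": 0, "ty": 0, "tz": -4, "yaw": 0, "claw": 8.5}
    - {"tx": 0, "ty": 0, "tz": -3, "yaw": 0, "claw": 8.5}
    - {"tx": 0, "ty": 0, "tz": -1.8, "yaw": 0, "claw": 8.5}
    - {"tx": 0, "ty": 0, "tz": 0, "yaw": 0, "claw": 6}
    - {"tx": 0, "ty": 0, "tz": 0, "yaw": 0, "claw": 4}
    - {"tx": 0, "ty": 0, "tz": 0, "yaw": 0, "claw": 3.2}
    - {"tx": 0, "ty": 0, "tz": 0, "yaw": 0, "claw": 2.5}
    - {"tx": 0, "ty": 0, "tz": 0, "yaw": 0, "claw": 2}
    - {"tx": 0, "ty": 0, "tz": 0, "yaw": 0, "claw": 2}
    - {"tx": 0, "ty": 0, "tz": 0, "yaw": 0, "claw": 2}

```text
time_s: 4.35
position: [0.4923, -0.3595, 0.0434]
tool_rot: [[0.254, 0.967, 0.001], [0.967, -0.254, -0.001], [-0.001, 0.001, -1.0]]
ft_force: [-1.8, 1.4, 6.3]
grip_width: 0.0269
gripper_force: 68.5
```

Request:
servo_tool:
  steps:
    - {"tx": 0, "ty": 0, "tz": 0.5, "yaw": 0, "claw": 2}
    - {"tx": 0, "ty": 0, "tz": 1, "yaw": 0, "claw": 2}
    - {"tx": 0, "ty": 0, "tz": 2, "yaw": 0, "claw": 2}
    - {"tx": 0, "ty": 0, "tz": 2.5, "yaw": 0, "claw": 2}
    - {"tx": -0.15, "ty": 2, "tz": 0, "yaw": 0.5, "claw": 2}
    - {"tx": -0.2, "ty": 3, "tz": 0, "yaw": 0.5, "claw": 2}
    - {"tx": -0.3, "ty": 4, "tz": 0, "yaw": 0.7, "claw": 2}
    - {"tx": -0.3, "ty": 4, "tz": 0, "yaw": 0.7, "claw": 2}
    - {"tx": -0.3, "ty": 4, "tz": -0.5, "yaw": 0.7, "claw": 2}
    - {"tx": -0.3, "ty": 4, "tz": -1, "yaw": 0.65, "claw": 2}
    - {"tx": -0.3, "ty": 2.3, "tz": -1, "yaw": 0, "claw": 2}
    - {"tx": 0, "ty": 1, "tz": 0, "yaw": 0, "claw": 2}
    - {"tx": 0, "ty": 0, "tz": 0, "yaw": 0, "claw": 2}
    - {"tx": 0, "ty": 0, "tz": 0, "yaw": 0, "claw": 2}
    - {"tx": 0, "ty": 0, "tz": 0, "yaw": 0, "claw": 2}

```text
time_s: 5.85
position: [0.4742, -0.1177, 0.0778]
tool_rot: [[0.192, 0.981, 0.001], [0.981, -0.192, -0.001], [-0.001, 0.001, -1.0]]
ft_force: [-0.2, -0.3, -1.6]
grip_width: 0.0266
gripper_force: 68.9
```

```bash
python3 - <<'E'
from t import *
im,W=cloud("wrist");np.savez("w3.npz",im=im,W=W)
s=env.observe();print(s["time_s"],s["position"],s["tool_rot"][:,0],s["grip_width"])
m,P=tube(im,W,.076)
save("pics/w3.png",im)
E
```

```text
bash:   704 Killed                     python3 - <<'E'
from t import *
im,W=cloud("wrist");np.savez("w3.npz",im=im,W=W)
s=env.observe();print(s["time_s"],s["position"],s["tool_rot"][:,0],s["grip_width"])
m,P=tube(im,W,.076)
save("pics/w3.png",im)
E
```

```bash
sed -i 's/svd(P-c)/svd(P-c,full_matrices=False)/' t.py; python3 - <<'E'
from t import *
z=np.load("w3.npz");im,W=z["im"],z["W"]
save("pics/w3.png",im)
s=env.observe();print(s["time_s"],s["position"])
m,P=tube(im,W,.076)
E
```

```text
5.9 [ 0.47408112 -0.11761745  0.07766459]
tube 24430 [  276     0    79   363 24430] dir [ 0.1855  0.9826 -0.001 ] yaw 79.31 pitch -0.06 mean [483.9 -67.7  87. ] len 141.4 mid [481.7 -79.2  87. ] zaxis 75.9
```

View pics/w3.png

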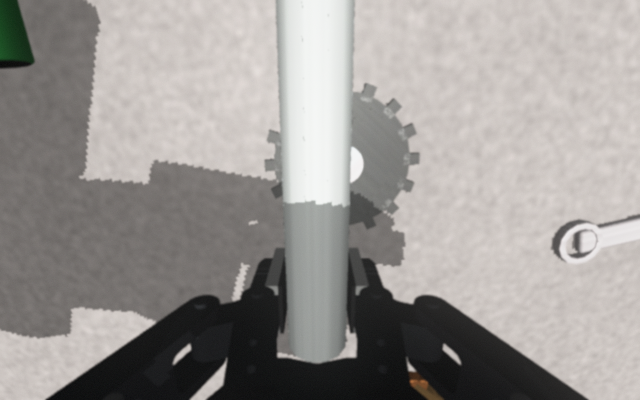

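The tube is held straight and level, coming out of the gripper at (318,350) and running up out of the frame. The cog is safely below it. I'll cross-check tube against guide in the top view, which gives a relative measurement.

```bash
python3 - <<'E'
from t import *
im,W=cloud("top");save("pics/t4.png",cv2.resize(im[150:250,220:420],None,fx=4,fy=4,interpolation=cv2.INTER_CUBIC))
hsv=cv2.cvtColor(im,cv2.COLOR_RGB2HSV).astype(int);H,S,V=[hsv[...,i] for i in range(3)];Z=W[...,2]
reg=np.zeros((400,640),bool);reg[170:230,240:400]=1
tm=reg&(W[...,1]<.07)&(Z>.07)&(Z<.1)&(S<60)
def f(n,m):
    P=W[m];c=P[:,:2].mean(0);u,s,v=np.linalg.svd(P[:,:2]-c,full_matrices=False)
    print(n,len(P),np.round(c*1000,1),round(np.degrees(np.arctan2(v[0][1],v[0][0]))%180,2),np.round(np.percentile(P[:,1],[0,1,99,100])*1000,1),"z",np.round(np.percentile(P[:,2],[50,98])*1000,1))
    return c
t=f("tube",tm)
f("bar",reg&(S>140)&((H<8)|(H>172))&(Z>.155))
f("bridge",reg&(Z>.116)&(Z<.132)&(H>100)&(H<125)&(S>100))
f("yellow",reg&(S>120)&(abs(H-27)<8)&(Z>.085))
f("sleeve",reg&(Z>.086)&(Z<.103)&(H>100)&(H<125)&(S>100)&(W[...,1]<.12))
E
```

```text
tube 405 [492.2  -6.9] 79.09 [-62.2 -59.1  46.1  49.1] z [87.3 92.3]
bar 134 [519.8 137.2] 76.28 [110.1 110.2 164.2 164.5] z [169. 173.]
bridge 186 [519.9 137.7] 169.35 [116.4 118.5 157.3 157.8] z [125.2 129.2]
yellow 103 [526.1 162.5] 81.2 [-74.2 -66.8 221.7 222.4] z [ 97.8 354.9]
sleeve 147 [513.4 103.1] 178.16 [ 86.8  88.  117.9 119.8] z [ 94.9 101.5]
```

View pics/t4.png

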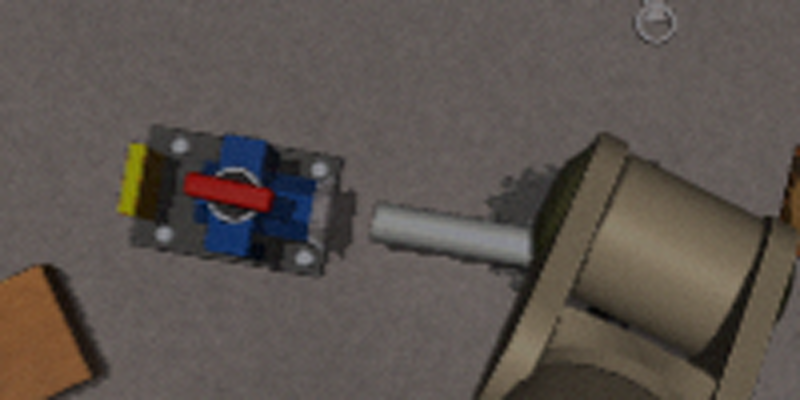

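The top view shows the tube's lead end at crop (375,220), pointing straight at the mouth (322,208). Both cameras put the lateral error under 1 mm. I'll lower by about 1.3 mm and start feeding.

Request:
servo_tool:
  steps:
    - {"tx": -0.05, "ty": 0, "tz": -0.15, "yaw": -0.2, "claw": 2}
    - {"tx": 0.19, "ty": 0.98, "tz": 0, "yaw": 0, "claw": 2}
    - {"tx": 0.29, "ty": 1.47, "tz": 0, "yaw": 0, "claw": 2}
    - {"tx": 0.19, "ty": 0.98, "tz": 0, "yaw": 0, "claw": 2}
    - {"tx": 0.19, "ty": 0.98, "tz": 0, "yaw": 0, "claw": 2}
    - {"tx": 0.19, "ty": 0.98, "tz": 0, "yaw": 0, "claw": 2}
    - {"tx": 0, "ty": 0, "tz": 0, "yaw": 0, "claw": 2}
    - {"tx": 0, "ty": 0, "tz": 0, "yaw": 0, "claw": 2}

```text
time_s: 6.75
position: [0.4838, -0.0624, 0.0758]
tool_rot: [[0.193, 0.981, 0.0], [0.981, -0.193, -0.0], [-0.0, 0.0, -1.0]]
ft_force: [0.5, -0.1, -1.9]
grip_width: 0.0265
gripper_force: 68.9
```

Request:
servo_tool:
  steps:
    - {"tx": 0.19, "ty": 0.98, "tz": 0, "yaw": 0, "claw": 2}
    - {"tx": 0.19, "ty": 0.98, "tz": 0, "yaw": 0, "claw": 2}
    - {"tx": 0.19, "ty": 0.98, "tz": 0, "yaw": 0, "claw": 2}
    - {"tx": 0.19, "ty": 0.98, "tz": 0, "yaw": 0, "claw": 2}
    - {"tx": 0.19, "ty": 0.98, "tz": 0, "yaw": 0, "claw": 2}
    - {"tx": 0.19, "ty": 0.98, "tz": 0, "yaw": 0, "claw": 2}
    - {"tx": 0, "ty": 0, "tz": 0, "yaw": 0, "claw": 2}

```text
time_s: 7.45
position: [0.4952, -0.0024, 0.0758]
tool_rot: [[0.192, 0.981, -0.0], [0.981, -0.192, 0.0], [0.0, -0.0, -1.0]]
ft_force: [-1.0, -0.6, -0.8]
grip_width: 0.026
gripper_force: 68.9
```

Request:
servo_tool:
  steps:
    - {"tx": 0.19, "ty": 0.98, "tz": 0, "yaw": 0, "claw": 2}
    - {"tx": 0.19, "ty": 0.98, "tz": 0, "yaw": 0, "claw": 2}
    - {"tx": 0.19, "ty": 0.98, "tz": 0, "yaw": 0, "claw": 2}
    - {"tx": 0.11, "ty": 0.59, "tz": 0, "yaw": 0, "claw": 2}
    - {"tx": 0.06, "ty": 0.29, "tz": 0, "yaw": 0, "claw": 2}
    - {"tx": 0.04, "ty": 0.2, "tz": 0, "yaw": 0, "claw": 2}
    - {"tx": 0, "ty": 0, "tz": 0, "yaw": 0, "claw": 2}

```text
time_s: 8.15
position: [0.5029, 0.0366, 0.0758]
tool_rot: [[0.194, 0.981, 0.0], [0.981, -0.194, -0.0], [-0.0, 0.0, -1.0]]
ft_force: [-0.5, -0.2, -0.5]
grip_width: 0.0269
gripper_force: 68.9
```

Request:
servo_tool:
  steps:
    - {"tx": 0.04, "ty": 0.2, "tz": 0, "yaw": 0, "claw": 2}
    - {"tx": 0.04, "ty": 0.2, "tz": 0, "yaw": 0, "claw": 2}
    - {"tx": 0.02, "ty": 0.1, "tz": 0, "yaw": 0, "claw": 2}
    - {"tx": 0.02, "ty": 0.1, "tz": 0, "yaw": 0, "claw": 2}

```text
time_s: 8.55
position: [0.5041, 0.0425, 0.0758]
tool_rot: [[0.194, 0.981, -0.0], [0.981, -0.194, -0.0], [-0.0, -0.0, -1.0]]
ft_force: [-2.2, -6.2, -0.7]
grip_width: 0.0267
gripper_force: 68.9
```

Request:
servo_tool:
  steps:
    - {"tx": 0.02, "ty": 0.1, "tz": 0, "yaw": 0, "claw": 2}
    - {"tx": 0, "ty": 0, "tz": 0, "yaw": 0, "claw": 2}
    - {"tx": 0, "ty": 0, "tz": -0.1, "yaw": 0, "claw": 2}
    - {"tx": 0, "ty": 0, "tz": 0, "yaw": 0, "claw": 2}

```text
time_s: 8.95
position: [0.5042, 0.0425, 0.0753]
tool_rot: [[0.194, 0.981, -0.0], [0.981, -0.194, -0.002], [-0.002, 0.0, -1.0]]
ft_force: [-3.4, -8.1, 5.1]
grip_width: 0.0269
gripper_force: 69.7
```

The tube is at the stop (8 N axial) and down on the sleeve floor. Releasing and rising clear.

Request:
servo_tool:
  steps:
    - {"tx": 0, "ty": 0, "tz": 0, "yaw": 0, "claw": 3.2}
    - {"tx": 0, "ty": 0, "tz": 0, "yaw": 0, "claw": 4}
    - {"tx": 0, "ty": 0, "tz": 0, "yaw": 0, "claw": 5}
    - {"tx": 0, "ty": 0, "tz": 0, "yaw": 0, "claw": 6}
    - {"tx": 0, "ty": 0, "tz": 3, "yaw": 0, "claw": 6}
    - {"tx": 0, "ty": 0, "tz": 4, "yaw": 0, "claw": 6}
    - {"tx": 0, "ty": 0, "tz": 4, "yaw": 0, "claw": 6}
    - {"tx": 0, "ty": 0, "tz": 4, "yaw": 0, "claw": 6}
    - {"tx": 0, "ty": 0, "tz": 4, "yaw": 0, "claw": 6}
    - {"tx": 0, "ty": 0, "tz": 0, "yaw": 0, "claw": 6}
    - {"tx": 0, "ty": 0, "tz": 0, "yaw": 0, "claw": 6}

```text
time_s: 10.05
position: [0.5042, 0.0436, 0.265]
tool_rot: [[0.194, 0.981, 0.001], [0.981, -0.194, -0.0], [0.0, 0.001, -1.0]]
ft_force: [0.3, -0.1, -1.0]
grip_width: 0.06
gripper_force: 0.0
```

```bash
python3 - <<'E'
from t import *
im,W=cloud("wrist");save("pics/w5.png",im);np.savez("w5.npz",im=im,W=W)
s=env.observe();print(s["time_s"],s["position"],s["ft_force"])
hsv=cv2.cvtColor(im,cv2.COLOR_RGB2HSV).astype(int);H,S,V=[hsv[...,i] for i in range(3)];Z=W[...,2]
def f(n,m):
    P=W[m];c=P[:,:2].mean(0);u,s_,v=np.linalg.svd(P[:,:2]-c,full_matrices=False)
    print(n,len(P),np.round(c*1000,1),round(np.degrees(np.arctan2(v[0][1],v[0][0]))%180,2),np.round(P.min(0)*1000,1),np.round(P.max(0)*1000,1))
near=np.hypot(W[...,0]-.52,W[...,1]-.13)<.11
f("bar",near&(S>140)&((H<8)|(H>172))&(Z>.155))
f("bridge",near&(Z>.116)&(Z<.132)&(H>100)&(H<125)&(S>100))
f("tube",(S<60)&(abs(Z-.083)<.007)&(W[...,1]<.07)&(W[...,1]>-.04)&(abs(W[...,0]-.505)<.03))
f("yellow",near&(S>120)&(abs(H-27)<8)&(Z>.085))
E
```

```text
10.1 [0.50385706 0.04363381 0.26390417] [-1.00486118 -0.09192002 -0.68064266]
bar 2046 [522.5 138.3] 76.43 [509.8 109.3 164.6] [534.8 165.4 171.8]
bridge 2126 [522.4 137.8] 169.08 [481.9 117.  122.2] [562.5 158.1 127.1]
tube 1547 [504.3  41.4] 77.8 [485.5   8.8  76. ] [523.3  69.9  88.9]<stdin>:6: RuntimeWarning: Mean of empty slice.
  ret = um.true_divide(
Traceback (most recent call last):
IndexError: index 0 is out of bounds for axis 0 with size 0
```

View pics/w5.png

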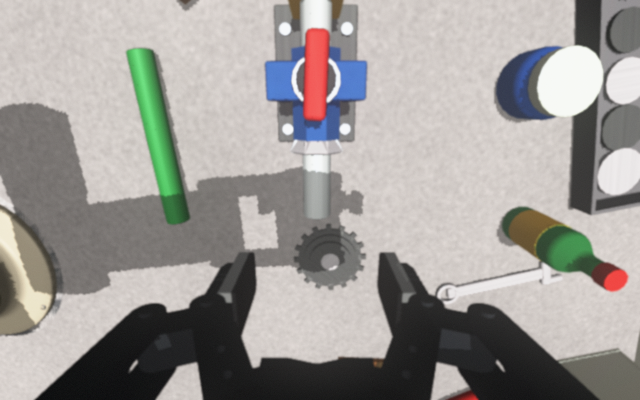

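The tube runs through the guide with its tail at (317,215) and 68 mm sticking out. The red bar is centred at (317,75) at 76.4°. Now I'll grip the handle.

Request:
servo_tool:
  newtons: 40
  steps:
    - {"tx": 0.46, "ty": 2.36, "tz": 0, "yaw": -1.2, "claw": 5}
    - {"tx": 0.46, "ty": 2.36, "tz": 0, "yaw": -1.2, "claw": 5}
    - {"tx": 0.47, "ty": 2.36, "tz": 0, "yaw": 0, "claw": 5}
    - {"tx": 0.47, "ty": 2.36, "tz": 0, "yaw": 0, "claw": 5}
    - {"tx": 0, "ty": 0, "tz": -3, "yaw": 0, "claw": 5}
    - {"tx": 0, "ty": 0, "tz": -3, "yaw": 0, "claw": 5}
    - {"tx": 0, "ty": 0, "tz": -2.5, "yaw": 0, "claw": 5}
    - {"tx": 0, "ty": 0, "tz": -1.5, "yaw": 0, "claw": 5}
    - {"tx": 0, "ty": 0, "tz": 0, "yaw": 0, "claw": 5}
    - {"tx": 0, "ty": 0, "tz": 0, "yaw": 0, "claw": 5}

```text
time_s: 11.1
position: [0.5227, 0.1379, 0.1643]
tool_rot: [[0.235, 0.972, -0.002], [0.972, -0.235, -0.0], [-0.0, -0.002, -1.0]]
ft_force: [0.5, 1.4, -0.8]
grip_width: 0.0499
gripper_force: 0.0
```

Request:
servo_tool:
  newtons: 40
  steps:
    - {"tx": 0, "ty": 0, "tz": 0, "yaw": 0, "claw": 3}
    - {"tx": 0, "ty": 0, "tz": 0, "yaw": 0, "claw": 2}
    - {"tx": 0, "ty": 0, "tz": 0, "yaw": 0, "claw": 1.4}
    - {"tx": 0, "ty": 0, "tz": 0, "yaw": 0, "claw": 1}
    - {"tx": 0, "ty": 0, "tz": 0, "yaw": 0, "claw": 1}
    - {"tx": 0, "ty": 0, "tz": 0, "yaw": 0, "claw": 1}

```text
time_s: 11.7
position: [0.5226, 0.1381, 0.1656]
tool_rot: [[0.235, 0.972, 0.0], [0.972, -0.235, 0.0], [0.0, 0.0, -1.0]]
ft_force: [-4.9, 0.4, 6.8]
grip_width: 0.0152
gripper_force: 39.5
```

Request:
servo_tool:
  steps:
    - {"tx": 0, "ty": 0, "tz": 0, "yaw": -4, "claw": 1}
    - {"tx": 0, "ty": 0, "tz": 0, "yaw": -6, "claw": 1}
    - {"tx": 0, "ty": 0, "tz": 0, "yaw": -6, "claw": 1}
    - {"tx": 0, "ty": 0, "tz": 0, "yaw": -6, "claw": 1}
    - {"tx": 0, "ty": 0, "tz": 0, "yaw": -6, "claw": 1}
    - {"tx": 0, "ty": 0, "tz": 0, "yaw": -6, "claw": 1}
    - {"tx": 0, "ty": 0, "tz": 0, "yaw": -4, "claw": 1}

```text
time_s: 12.4
position: [0.523, 0.1377, 0.1657]
tool_rot: [[0.786, 0.619, 0.001], [0.619, -0.786, -0.0], [0.001, 0.001, -1.0]]
ft_force: [-2.6, -0.4, 4.1]
grip_width: 0.0152
gripper_force: 39.4
```

```bash
python3 -c "
from h import *
s=env.observe();print(s['position'],s['ft_force'],s['wrist_torque'],s['tool_rot'][:,0],s['q'])"
```

```text
[0.52298986 0.13774259 0.1656517 ] [-2.58689803 -0.448171    4.13475168] [-0.2215448   0.40822928  0.09423028] [7.85769018e-01 6.18519717e-01 6.39524385e-04] [ 2.22104443e+00  2.52926916e+01  8.37001575e+01 -3.28581157e-02
  7.09393159e+01  5.40236513e+01]
```

Request:
servo_tool:
  steps:
    - {"tx": 0, "ty": 0, "tz": 0, "yaw": -6, "claw": 1}
    - {"tx": 0, "ty": 0, "tz": 0, "yaw": -6, "claw": 1}
    - {"tx": 0, "ty": 0, "tz": 0, "yaw": -6, "claw": 1}
    - {"tx": 0, "ty": 0, "tz": 0, "yaw": -6, "claw": 1}
    - {"tx": 0, "ty": 0, "tz": 0, "yaw": -6, "claw": 1}
    - {"tx": 0, "ty": 0, "tz": 0, "yaw": -5, "claw": 1}
    - {"tx": 0, "ty": 0, "tz": 0, "yaw": 0, "claw": 1}
    - {"tx": 0, "ty": 0, "tz": 0, "yaw": 0, "claw": 1}

```text
time_s: 13.2
position: [0.5231, 0.1373, 0.1657]
tool_rot: [[0.998, 0.059, 0.001], [0.059, -0.998, -0.001], [0.001, 0.001, -1.0]]
ft_force: [-1.6, -3.5, 4.4]
grip_width: 0.0156
gripper_force: 39.5
```

```bash
python3 -c "
from h import *
s=env.observe();print(s['position'],s['ft_force'],s['wrist_torque'],s['tool_rot'][:,0])"
```

```text
[0.52309121 0.1373286  0.16565664] [-1.62506181 -3.47838217  4.38439198] [-0.64944077  0.36387836  0.01758709] [0.9982298  0.05946254 0.00121268]
```

Request:
servo_tool:
  steps:
    - {"tx": 0, "ty": 0, "tz": 0, "yaw": 0, "claw": 2}
    - {"tx": 0, "ty": 0, "tz": 0, "yaw": 0, "claw": 3}
    - {"tx": 0, "ty": 0, "tz": 0, "yaw": 0, "claw": 5}
    - {"tx": 0, "ty": 0, "tz": 0, "yaw": 0, "claw": 5}
    - {"tx": 0, "ty": 0, "tz": 2, "yaw": 0, "claw": 5}
    - {"tx": 0, "ty": 0, "tz": 4, "yaw": 0, "claw": 5}
    - {"tx": -1, "ty": 0, "tz": 4, "yaw": 0, "claw": 5}
    - {"tx": -2, "ty": 0, "tz": 4, "yaw": 0, "claw": 5}
    - {"tx": 0, "ty": 0, "tz": 0, "yaw": 0, "claw": 5}
    - {"tx": 0, "ty": 0, "tz": 0, "yaw": 0, "claw": 5}
    - {"tx": 0, "ty": 0, "tz": 0, "yaw": 0, "claw": 5}

```text
time_s: 14.3
position: [0.4928, 0.1379, 0.3036]
tool_rot: [[0.998, 0.059, -0.002], [0.059, -0.998, -0.0], [-0.002, -0.0, -1.0]]
ft_force: [-0.9, 0.6, 0.1]
grip_width: 0.05
gripper_force: 0.0
```

```bash
python3 - <<'E'
from t import *
im,W=cloud("wrist")
s=env.observe();print(s["time_s"],s["position"],s["ft_force"])
hsv=cv2.cvtColor(im,cv2.COLOR_RGB2HSV).astype(int);H,S,V=[hsv[...,i] for i in range(3)];Z=W[...,2]
m=(np.hypot(W[...,0]-.52,W[...,1]-.13)<.11)&(S>140)&((H<8)|(H>172))&(Z>.155)
P=W[m];c=P[:,:2].mean(0);v=np.linalg.svd(P[:,:2]-c,full_matrices=False)[2][0]
print("bar",c,np.degrees(np.arctan2(v[1],v[0])))
y,x=np.argwhere(m).mean(0).astype(int);print(x,y)
y0,x0=max(0,y-110),max(0,x-150)
save("pics/w6.png",cv2.resize(im[y0:y0+220,x0:x0+300],None,fx=2.6,fy=2.6,interpolation=cv2.INTER_CUBIC))
E
```

```text
14.35 [0.49282458 0.13784572 0.3034151 ] [ 0.10334637 -0.8810324   0.85327292]
bar [0.52483984 0.13799901] -176.27956362428856
319 161
```

View pics/w6.png

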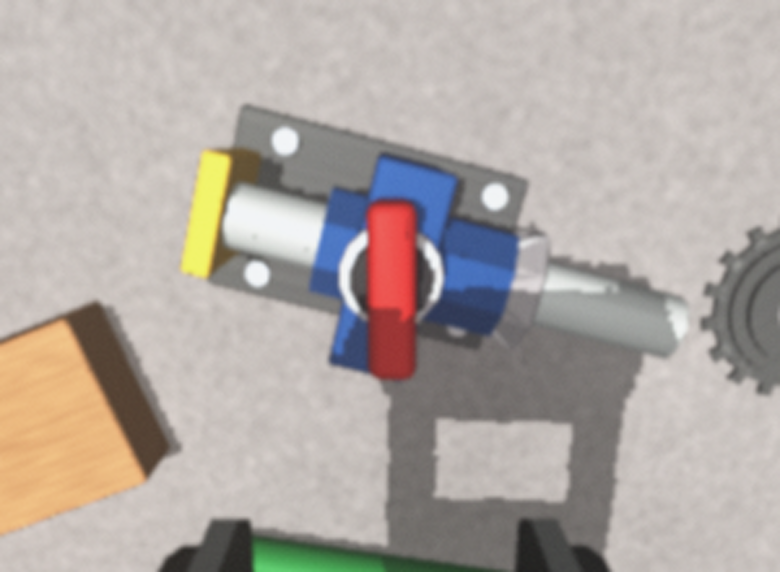

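The crop shows the tube's end touching the yellow stop at (228,215) and its tail at (680,325). The bar has turned about 73° (1.27 rad), beyond the 0.9–1.2 rad needed, and the gripper is clear. Handing in.

```bash
python3 -c "
from rig import env
print(env.close_job())"
```

```text
the job is handed in; nothing more can be done
None
```

I handed the job in at about 14 s: the tube is through the guide against the yellow stop, the handle was turned clockwise 73° (1.27 rad, past the 0.9–1.2 rad needed), and the gripper let go and is clear. I inferred the clutch slip and jaw grip from that turn, as neither can be read directly, and the hand-in returned no verdict.

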